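# Flush the bench water unit and reset its reject valve to two turns open

### The job

The pharmacy's bench water purifier has a new membrane: first flush it by pulling the blue spring lever right round to its stop and letting it spring back. Then turn the red handwheel clockwise, as seen from above, until the needle valve is closed hard on its stop, and back it off (anticlockwise) exactly two full turns. Finish with the gripper still holding the wheel's black handle there, so that the lock nut can be tightened without the setting creeping, and do not disturb the bottle, cup, jar and vial standing round.

Things in the scene. Friction and masses are not known exactly. Their poses are not given: they have to be found in the camera images.
- water_unit: Bench water-purifier unit, fixed to the worktop: a white base plate 150 (x) x 300 (y) mm, 14 mm high, with a white membrane tube (54 mm dia, 250 mm long with its 62 mm grey end caps, along y, top at z 81 mm) along the robot's side and a pipe with two valves and a small gauge (tops below z 142 mm apart from the wheel and lever) behind it. Origin: centre of its underside on the worktop; x points away from the robot, y to the robot's left, z up.
- valve_axis (a point): Point on the vertical axis of the needle valve, at unit x +35, y -65, z 170 mm: the height of the red handwheel's rim centre line when the valve is closed. Axes as the unit's. The wheel (rim 84 mm dia on its centre line, 11 mm thick, three spokes, hub) rises 1.5 mm per turn as it opens.
- needle_valve (a joint): Turn of the red handwheel in rad: 0 = closed, hard on its stop; grows anticlockwise seen from above as the valve opens; one turn = 6.283, five turns in all. Friction 0.12 N m at rest, up to about 0.2 N m in motion; stays where it is left. At 0 (and at every full turn) the black handle stands on the robot's side of the wheel axis, 42 mm from it in the unit's -x direction.
- crank_handle: Black handle standing upright on the wheel's rim, 42 mm from the wheel axis: a round grip 15 to 19 mm dia, 49 mm tall, that turns freely on its own pin, so that a gripper may hold it and carry it round without turning itself. Origin: centre of the handle's lower end, 8 mm above the rim's centre line (2.5 mm above the rim's top).
- handle_grip (a point): Point on the black handle's axis, 28 mm above its lower end (21 mm below its top): where to grip it.
- lever_pivot (a point): Point on the vertical hinge axis of the blue flush lever, at unit x +35, y +55, z 136 mm (half the lever's height). Axes as the unit's.
- flush_lever (a joint): Swing of the flush lever in rad: 0 = at rest, lever pointing in the unit's +y direction; grows anticlockwise seen from above as the lever is pulled toward the robot (-x), to its stop at 1.25. A spring (about 2 N at the grip at rest, 6 N at the stop) returns it when let go.
- lever_tip (a point): Point in the lever's blue grip, 80 mm from the hinge axis, at half its height. The grip runs from 39 to 97 mm from the axis, is 17 mm wide and 14 mm high (z 129 to 143 mm), all level; below it the space is free for 45 mm or more.
- infusion_bottle: White bottle with a blue-banded label, 65 mm dia, 182 mm tall, standing; bystander. Origin: centre of its underside.
- medicine_cup: Clear small cup, 39 mm dia, 37 mm tall, standing; bystander. Origin: centre of its underside.
- pill_jar: Orange jar with a white lid, 47 mm dia, 76 mm tall, standing; bystander. Origin: centre of its underside.
- purple_vial: Glass vial with a purple cap, 26 mm dia, 57 mm tall, standing; bystander. Origin: centre of its underside.

How it is judged (in metres and radians):
On the way, in this order (a step that is already met when the one before it is completed fails the run):
1. the flush lever is pulled to its stop (value of joint flush_lever above 1.15 rad), for 0.1 s.
2. the flush lever has sprung back to rest (value of joint flush_lever below 0.08 rad), for 0.2 s.
3. the needle valve is closed on its stop (value of joint needle_valve below 0.06 rad), for 0.2 s.
At the end, for the whole second after the job is handed in: The needle valve stands two turns open from its stop (12.566 rad, within 0.25 rad) and still, the flush lever is back at rest (under 0.08 rad), and the gripper holds the black handle: the fingers press on it with more than 2 N and the grasp point lies within 30 mm of the middle of the grip (value of joint needle_valve between 12.316 and 12.816 rad and velocity of joint needle_valve between -0.05 and 0.05 rad/s and contact force between the fingers and crank_handle above 2 N and distance between the grasp point and handle_grip below 0.03 m and value of joint flush_lever below 0.08 rad); the arm keeps its last pose, push and grip.
It fails at once if the bottle is moved (distance of infusion_bottle from where it was at the start of the episode above 0.02 m).
It fails at once if the cup is moved (distance of medicine_cup from where it was at the start of the episode above 0.02 m).
It fails at once if the jar is moved (distance of pill_jar from where it was at the start of the episode above 0.02 m).
It fails at once if the vial is moved (distance of purple_vial from where it was at the start of the episode above 0.02 m).
It also fails if it takes over 72 s, if anything falls off the work surface, if the arm or the gripper's body presses on something with over 40 N, if the wrist force passes 120 N, or if a joint passes its speed limit or range.

### The arm

A 6-joint arm with a two-finger parallel gripper is mounted at the origin on a cart in front of the work surface, level with it; the furniture and walls round the work are solid. World frame = base frame: x ahead of the robot, y to its left, z up, the work surface at z = 0. Lengths are in m, angles in degrees, forces in N, time in s.
With the tool pointing down it reaches from about 0.4 to 0.825 m from the base axis. Payload 7 kg.
Tool frame: the origin (TCP) lies on the centre line of the jaws, within the pads' length; the fingertips stand 11 mm ahead of it and the grasp point (between the pads) lies 8 mm behind it; z points along the fingers, y is the direction in which the jaws open and shut (so a half turn about z gives the same grasp; the last joint's range is limited). The gripper opens to 88 mm and grips with 3 to 60 N. Pads are 19 mm wide; open, the fingers measure 130 mm over their backs; the gripper's body (78 mm by 193 mm) begins 47 mm behind the grasp point.
Start: joints at [-58.207, 20.546, 0.682, 0, -70.136, -16.507], TCP at [0.178, -0.651, 0.238] pointing down, gripper open.
Joint ranges: [-176.03, 176.03], [-82.01, 121.73], [-58.28, 71.71], [-173.87, 95.51], [-174.79, -0.11], [-173.66, 173.66]. Speed limits (degrees/s): [136.94, 136.94, 172.46, 180, 180, 180].

### API

Orientations are given as [roll, pitch, yaw] about the fixed x, y, z axes, in that order (R = Rz(yaw) Ry(pitch) Rx(roll)).
In Python, from plant import ctrl, cams, order gives the robot as it stands.
- The arm moves only by the tool jog_arm, never from a script. Its argument "motion" is a list of rows, each an object with "offset": the shift along the tool's x, y, z in mm, a list of three; "roll": the turn about the tool's z in rad; "hand": the finger opening in mm, from 0 to 87.6. A call has 1 to 20 rows; each row is the pose to reach, as a shift and turn from the pose commanded when the call began, along the tool's axes at that moment; what a row does not reach only later rows make up. A row lasts 1/12 s, in which the tool goes at most 41.7 mm and 7.16 degrees, less where a joint would pass 70% of its speed; a pose out of reach is approached as far as the arm can. A call with a gripper value outside its range is refused whole. The fingers move at their own pace and stop on an object; the grip force is fixed at half the most. Time passes only in rows, so rows that repeat a pose let the fingers close. It gives the time, the measured TCP pose, the force and the opening at its end, in the units of the state.
- ctrl.get_obs(): the state, without advancing time (a new reading comes with each control period).
- cams.snapshot(name): name is "scene" or "top" or "wrist"; returns a dict with "img" (480x640x3 uint8, red, green, blue), "K" (3x3 intrinsics, pixels), "D" ([k1, k2, p1, p2, k3] as OpenCV has them; the pictures are not rectified), "cam_to_world" (4x4, takes a point from camera to world coordinates); the wrist camera has in their place "T_tool_cam" (4x4, takes a point from camera to tool coordinates, whose origin is the TCP and whose axes are the flange's). Camera axes: x right, y down, z forward; pixel columns grow to the right and rows downward; lengths in m; the calibration is good to about 2 mm. A picture is of the moment at which its call begins: read the wrist's pose just before it. There is no depth.
- order.close_job(): hands the job in, once; it reports no verdict.
The state is a dict: "clock": time; "joint_pos": joint angles; "qvel": joint speeds; "tau": joint torques, N m; "tool_pos": TCP position; "orientation": TCP orientation; "force": force on the tool from outside, world axes, zero at the start; "moment": the same for the moment, N m; "opening": finger opening in m.
Only numpy, scipy, OpenCV 4.12 (cv2) and the standard library are available. Lean on these libraries where they do the work, as an engineer would, in place of code of your own. Each camera call takes 0.05 s, during which the arm holds its last target. There are 200 camera calls.

## Working session

There is one attempt and no reset: what is moved stays moved. The work goes in short steps, Python scripts to look and compute and a tool call to move; the robot and the scene stay as the last step left them, time stands still between calls to the robot, and variables do not carry over. Pictures are saved under pics/ and viewed, about 8 in all and at most 12, crops included, and the job is handed in when it is done.

Besides the shell and the picture viewer there is one more tool, called after "Emit:" as a command line: name --argument value ..., lists and objects as JSON in quotes. jog_arm: Moves the arm, as the interface text tells. Its arguments: {"type":"object","properties":{"motion":{"type":"array"}},"required":["motion"]}

```bash
ls; mkdir -p pics; python3 - <<'E'
from plant import ctrl,cams
import cv2,numpy as np
print(ctrl.get_obs())
for n in("scene","top"):
    s=cams.snapshot(n); cv2.imwrite(f"pics/{n}0.png",s["img"][:,:,::-1]); np.savez(f"{n}0.npz",**s)
    print(n,s["K"],s["D"],s["cam_to_world"])
E
```

```text
pics
{'clock': 0.0, 'joint_pos': array([-5.82095644e+01,  2.05911448e+01,  6.33553814e-01, -2.10159923e-02,
       -7.01349263e+01, -1.65080134e+01]), 'qvel': array([-0.03674406,  0.04073071,  0.05673012,  0.02421791, -0.03912157,
        0.00110476]), 'tau': array([-1.43106317e-03, -5.82722855e+01,  2.93056816e+01,  6.99755833e+00,
        6.80639219e-03, -8.02030740e-05]), 'tool_pos': array([ 0.177784  , -0.6506782 ,  0.23662145]), 'orientation': array([ 1.79905682e+02, -7.34944394e-03, -1.64724729e+02]), 'force': array([ 0.72375598,  0.24335871, -0.60243964]), 'moment': array([-0.02389957, -0.03182296,  0.04151937]), 'opening': 0.08766413685201435}
scene [[439.67581596   0.         321.79746129]
 [  0.         439.67581596 237.73310478]
 [  0.           0.           1.        ]] [0.02004547 0.         0.         0.         0.        ] [[-0.43787384 -0.33858233  0.83284363 -0.27766003]
 [-0.89882972  0.18473164 -0.39746616  0.57359252]
 [-0.01927755 -0.92262464 -0.38521701  0.5124614 ]
 [ 0.          0.          0.          1.        ]]
top [[547.55585443   0.         327.35311321]
 [  0.         547.55585443 240.20890545]
 [  0.           0.           1.        ]] [-0.09200239  0.          0.          0.          0.        ] [[ 0.02032143 -0.99286879  0.11746744  0.36795132]
 [-0.99978958 -0.01985174  0.00516722  0.18336215]
 [-0.00279844 -0.11754772 -0.99306329  1.16239629]
 [ 0.          0.          0.          1.        ]]
```

View pics/scene0.png

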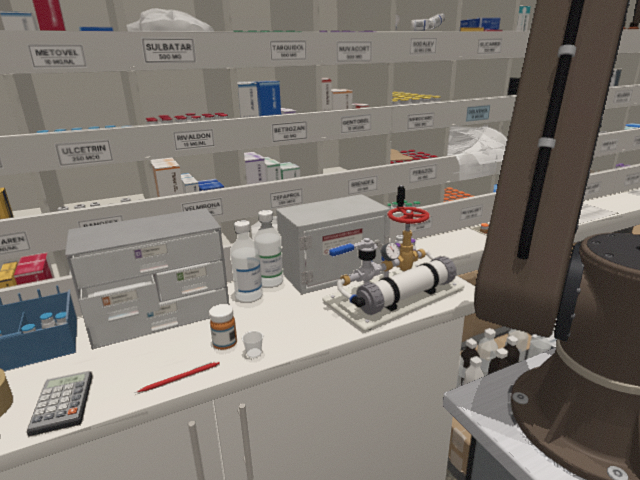

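View pics/top0.png

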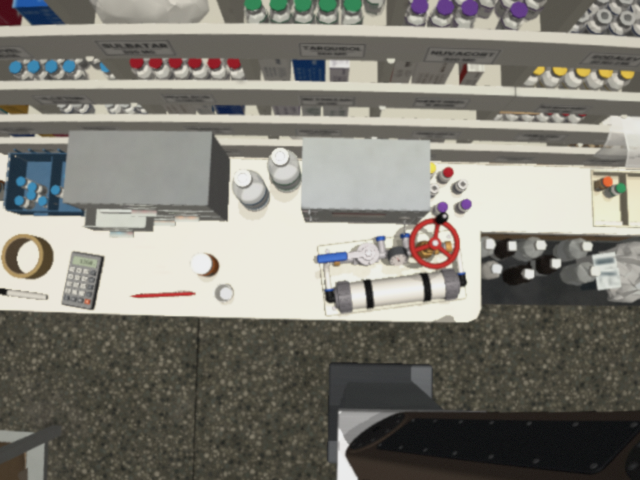

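The scene view shows the unit at about (395,285). In the top view the red wheel is at (435,243), the black handle at its far side (441,217), and the blue lever at (332,257) pointing left. A grey cabinet stands behind (front edge about row 220).

```bash
cat > h.py <<'E'
import cv2,numpy as np
def rays(s,px):
    px=np.array(px,float).reshape(-1,1,2)
    n=cv2.undistortPoints(px,s["K"],s["D"]).reshape(-1,2)
    T=s["cam_to_world"]; d=np.c_[n,np.ones(len(n))]@T[:3,:3].T
    return T[:3,3],d
def onz(s,px,z):
    o,d=rays(s,px); return o+d*((z-o[2])/d[:,2])[:,None]
def tri(s1,p1,s2,p2):
    o1,d1=rays(s1,p1);o2,d2=rays(s2,p2);d1=d1[0];d2=d2[0]
    t=np.linalg.lstsq(np.c_[d1,-d2],o2-o1,rcond=None)[0]
    a=o1+t[0]*d1;b=o2+t[1]*d2; return (a+b)/2,np.linalg.norm(a-b)
def comp(img,f,box):
    h=cv2.cvtColor(np.ascontiguousarray(img),cv2.COLOR_RGB2HSV).astype(int)
    m=f(h[...,0],h[...,1],h[...,2]).astype(np.uint8)
    k=np.zeros_like(m);x0,y0,x1,y1=box;k[y0:y1,x0:x1]=1;m*=k
    n,l,st,c=cv2.connectedComponentsWithStats(m);i=1+st[1:,4].argmax();return (l==i).astype(np.uint8),st[i],c[i]
red=lambda h,s,v:((h<8)|(h>172))&(s>140)&(v>80)
blue=lambda h,s,v:(h>100)&(h<125)&(s>140)&(v>60)
E
python3 - <<'E'
from h import *
t=dict(np.load("top0.npz"));s=dict(np.load("scene0.npz"))
m,st,c=comp(t["img"],red,(395,205,475,280))
cn=max(cv2.findContours(m,0,1)[0],key=len)[:,0]
for z in(.170,.174,.178):
    P=onz(t,cn,z)[:,:2]; e=cv2.minEnclosingCircle((P*1e3).astype(np.float32)); print("wheel",z,e, cv2.fitEllipse((P*1e3).astype(np.float32)))
m2,st2,c2=comp(s["img"],red,(380,195,440,235)); print(st,st2)
e1=cv2.fitEllipse(cn);e2=cv2.fitEllipse(max(cv2.findContours(m2,0,1)[0],key=len));print(e1,e2,tri(t,e1[0],s,e2[0]))
mb,sb,cb=comp(t["img"],blue,(310,245,360,270)); ys,xs=np.nonzero(mb)
P=onz(t,np.c_[xs,ys],.143)[:,:2]; vx,vy,x0,y0=cv2.fitLine((P*1e3).astype(np.float32),2,0,.01,.01).ravel()
print("lever",sb,x0,y0,np.degrees(np.arctan2(vy,vx)),P.min(0),P.max(0))
dk=lambda h,s,v:v<50
a,sa,ca=comp(t["img"],dk,(432,208,450,224));b,sb,cbb=comp(s["img"],dk,(390,180,412,209));print(sa,ca,sb,cbb,tri(t,ca,s,cbb))
for n,x in(("top",t),("scene",s)):
    pass
A=cv2.resize(t["img"][190:320,290:490],None,fx=4,fy=4,interpolation=2);cv2.imwrite("pics/c1.png",A[:,:,::-1])
# cabinet
print("cab front top edge z.2",onz(t,[[303,212],[428,209]],.2), "base corner", onz(t,[[304,222],[430,222]],0.0))
print("vial caps",onz(t,[[442,208],[465,206],[446,174],[460,186]],.057))
print("plate corners z14",onz(t,[[328,314],[468,297]],.014))
E
```

```text
wheel 0.17 ((483.7137451171875, -6.742508888244629), 46.270286560058594) ((482.610107421875, -4.907796859741211), (85.88807678222656, 87.39225769042969), 167.2440643310547)
wheel 0.174 ((483.2470703125, -5.976284980773926), 46.083866119384766) ((482.1479797363281, -4.148946762084961), (85.54188537597656, 87.04000854492188), 167.24435424804688)
wheel 0.178 ((482.7805480957031, -5.210000514984131), 45.897335052490234) ((481.6858215332031, -3.3900985717773438), (85.1957015991211, 86.6877670288086), 167.24423217773438)
[410 219  49  50 812] [388 207  41  17 399]
((433.0078125, 243.91041564941406), (46.262062072753906, 47.8643798828125), 121.69457244873047) ((408.06109619140625, 214.76512145996094), (15.387720108032227, 40.317447662353516), 93.1766586303711) (array([ 0.48149285, -0.00460591,  0.17420736]), np.float64(0.0014366117021770916))
lever [318 253  29   9 191] 456.993 179.75111 -82.17046 [0.44911051 0.15319658] [0.46511623 0.20553664]
[436 213  10  11  61] [439.75409836 218.70491803] [397 187   8  20 131] [400.51908397 196.05343511] (array([ 0.52285761, -0.01104975,  0.20600283]), np.float64(0.0021410895258218215))
cab front top edge z.2 [[0.5315254  0.23278092 0.2       ]
 [0.5415401  0.00967404 0.2       ]] base corner [[ 0.54380578  0.24033973  0.        ]
 [ 0.54932113 -0.03066828  0.        ]]
vial caps [[ 0.57005381 -0.04508512  0.057     ]
 [ 0.57530491 -0.09287676  0.057     ]
 [ 0.64181566 -0.05400442  0.057     ]
 [ 0.61710609 -0.08297329  0.057     ]]
plate corners z14 [[ 0.34912879  0.18484671  0.014     ]
 [ 0.38964411 -0.10836155  0.014     ]]
```

View pics/c1.png

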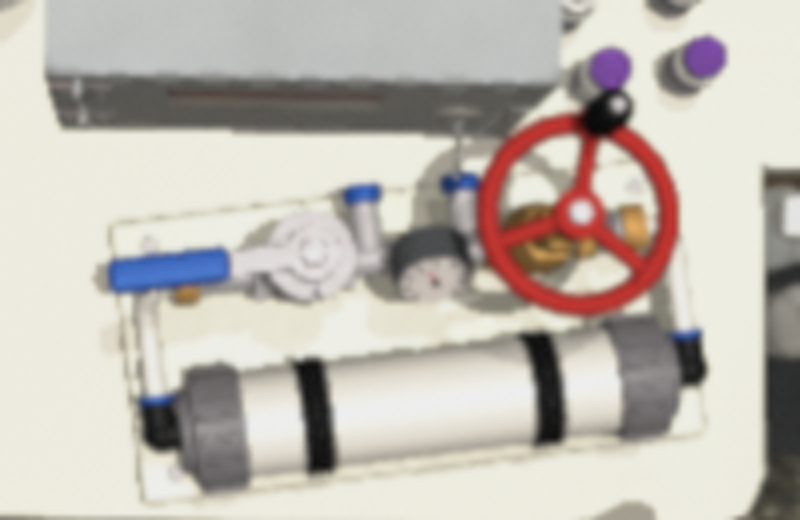

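The crop shows the hub at (580,212), the handle at (608,110), the cabinet front edge at rows 75–130 (ending near x=555), and the lever along (110–228, 270).

```bash
cat >> h.py <<'E'
def Rt(o): 
    from scipy.spatial.transform import Rotation as R
    return R.from_euler('xyz',o,degrees=True).as_matrix()
def togo(st,pts):
    "world points -> tool offsets mm from measured pose"
    return np.round((np.array(pts)-st["tool_pos"])@Rt(st["orientation"])*1e3,0)
E
python3 - <<'E'
from h import *
from plant import ctrl
t=dict(np.load("top0.npz"));s=dict(np.load("scene0.npz"))
print("cab FL",tri(t,[302,209],s,[278,206]),"FR?",tri(t,[430,211],s,[386,193.5]))
for z in(.175,.18):print("hub",onz(t,[[435,243]],z))
print("bottles",onz(t,[[243,177],[281,157]],.182))
print(togo(ctrl.get_obs(),[[.178,-.651,.36],[.45,-.3,.38],[.5,-.15,.40],[.49,.02,.40]]))
E
```

```text
cab FL (array([0.54298588, 0.25583475, 0.21814006]), np.float64(0.0475984657670239)) FR? (array([0.53834139, 0.012069  , 0.21175469]), np.float64(0.009019791328233762))
hub [[ 0.48355049 -0.00751456  0.175     ]]
hub [[ 0.48296512 -0.00654799  0.18      ]]
bottles [[0.59761097 0.34560966 0.182     ]
 [0.63649986 0.27695247 0.182     ]]
[[  -0.   -0. -123.]
 [-355.  267. -143.]
 [-443.  398. -163.]
 [-478.  565. -162.]]
```

Emit:
jog_arm --motion '[{"offset": [0, 0, -40], "roll": 0, "hand": 30}, {"offset": [0, 0, -80], "roll": 0.04, "hand": 30}, {"offset": [0, 0, -120], "roll": 0.08, "hand": 30}, {"offset": [-30, 22, -122], "roll": 0.13, "hand": 30}, {"offset": [-60, 45, -125], "roll": 0.13, "hand": 30}, {"offset": [-90, 68, -128], "roll": 0.13, "hand": 30}, {"offset": [-120, 90, -130], "roll": 0.13, "hand": 30}, {"offset": [-150, 113, -132], "roll": 0.13, "hand": 30}, {"offset": [-180, 136, -134], "roll": 0.13, "hand": 30}, {"offset": [-210, 158, -136], "roll": 0.13, "hand": 30}, {"offset": [-240, 180, -138], "roll": 0.13, "hand": 30}, {"offset": [-270, 203, -140], "roll": 0.13, "hand": 30}, {"offset": [-300, 226, -141], "roll": 0.13, "hand": 30}, {"offset": [-330, 248, -142], "roll": 0.13, "hand": 30}, {"offset": [-355, 267, -143], "roll": 0.13, "hand": 30}, {"offset": [-378, 300, -148], "roll": 0.13, "hand": 30}, {"offset": [-400, 333, -152], "roll": 0.13, "hand": 30}, {"offset": [-422, 366, -157], "roll": 0.13, "hand": 30}, {"offset": [-443, 398, -162], "roll": 0.13, "hand": 30}, {"offset": [-450, 430, -162], "roll": 0.13, "hand": 30}]'

```text
clock: 1.77
tool_pos: [0.5001, -0.1153, 0.3995]
orientation: [-180.0, -0.0, -172.1]
force: [0.2, -0.5, 0.8]
opening: 0.0302
```

Emit:
jog_arm --motion '[{"offset": [5, 36, 0], "roll": 0, "hand": 0}, {"offset": [10, 72, 0], "roll": 0, "hand": 0}, {"offset": [15, 108, 0], "roll": 0, "hand": 0}, {"offset": [20, 144, 0], "roll": 0, "hand": 0}, {"offset": [25, 180, 0], "roll": 0, "hand": 0}, {"offset": [25, 180, 0], "roll": 0, "hand": 0}, {"offset": [25, 180, 0], "roll": 0, "hand": 0}, {"offset": [25, 180, 0], "roll": 0, "hand": 0}]'

```text
clock: 2.43
tool_pos: [0.4492, 0.0574, 0.3995]
orientation: [-180.0, -0.0, -172.1]
force: [-0.1, 0.6, -0.0]
opening: 0.0004
```

```bash
cat >> h.py <<'E'
def wrist(name):
    from plant import ctrl,cams
    st=ctrl.get_obs(); s=cams.snapshot("wrist"); T=np.eye(4);T[:3,:3]=Rt(st["orientation"]);T[:3,3]=st["tool_pos"]
    s["cam_to_world"]=T@s.pop("T_tool_cam"); np.savez(name+".npz",**s); cv2.imwrite(f"pics/{name}.png",s["img"][:,:,::-1]); return st,s
E
python3 - <<'E'
from h import *
st,s=wrist("w1"); print(st["tool_pos"],st["orientation"],s["cam_to_world"],s["K"])
E
```

```text
[0.44918055 0.05742173 0.39946309] [-1.79992889e+02 -1.12843697e-02 -1.72085259e+02] [[-1.36473286e-01  9.59898109e-01  2.44889084e-01  3.82214428e-01]
 [ 9.90643687e-01  1.32148308e-01  3.40868118e-02  4.78916188e-02]
 [ 3.58187987e-04  2.47249764e-01 -9.68951715e-01  5.45651328e-01]
 [ 0.00000000e+00  0.00000000e+00  0.00000000e+00  1.00000000e+00]] [[367.8268646    0.         319.95652595]
 [  0.         367.8268646  239.51319321]
 [  0.           0.           1.        ]]
```

View pics/w1.png

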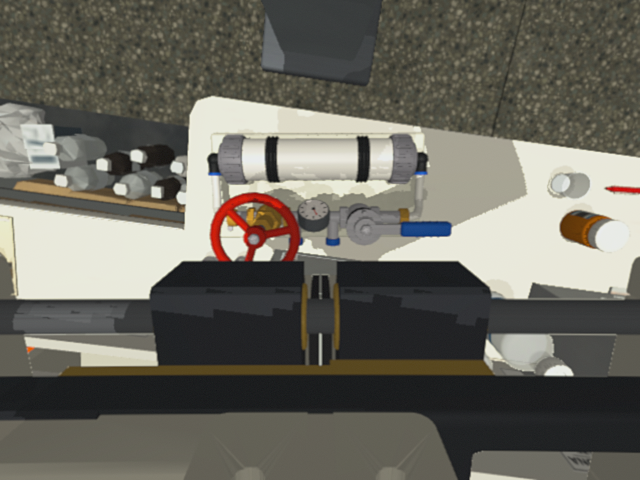

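The wrist picture shows the hub at (254,239), the lever grip at (401–451, 229) lying level (so the yaw of about 8° is right), and the handle hidden behind the gripper.

```bash
python3 - <<'E'
from h import *
from plant import ctrl
s=dict(np.load("w1.npz"))
m,st,c=comp(s["img"],blue,(395,215,460,240)); print(st,c)
x0,y0,w,h=st[:4]
e=onz(s,[[x0,c[1]],[x0+w,c[1]]],.143);print("lever ends",e, "len",np.linalg.norm(e[1]-e[0]))
d=(e[1]-e[0])[:2];d/=np.linalg.norm(d);print("yaw",np.degrees(np.arctan2(-d[0],d[1])))
for z in (.175,.18):print("hub",onz(s,[[254,239]],z))
m,st,c=comp(s["img"],red,(200,185,305,262)); cn=max(cv2.findContours(m,0,1)[0],key=len)[:,0]; cn=cn[cn[:,1]<240]
for z in(.173,.177):
    P=onz(s,cn,z)[:,:2]; H=cv2.convexHull(P.astype(np.float32))[:,0]
    A=np.c_[2*H,np.ones(len(H))];q=np.linalg.lstsq(A,(H**2).sum(1),rcond=None)[0];print("rim",z,q[:2],np.sqrt(q[2]+q[0]**2+q[1]**2))
E
```

```text
[401 222  50  14 666] [425.43243243 228.61411411]
lever ends [[0.45911179 0.15028489 0.143     ]
 [0.45151706 0.20557947 0.143     ]] len 0.05581371462383257
yaw 7.8206531576981
hub [[ 0.48469163 -0.00702681  0.175     ]]
hub [[ 0.48330923 -0.00628597  0.18      ]]
rim 0.173 [ 0.48309175 -0.00661636] 0.046336779784938026
rim 0.177 [ 0.48198587 -0.00604956] 0.045820979844635616
```

```bash
python3 - <<'E'
from h import *
from plant import ctrl
st=ctrl.get_obs(); print(togo(st,[[.4845,.1973,.3995],[.4845,.1973,.131]]))
y=np.radians(7.83);p=np.array([.466,.112])
R=Rt([180,0,-172.1])
P0=np.array([.4845,.1973])
for a in np.r_[0,np.linspace(0.09,1.26,14)]:
    c,s=np.cos(y+a),np.sin(y+a); q=p+.082*np.array([-s,c])+.018*np.array([c,s])
    print(round(a,2),q.round(4),np.round(np.r_[q-P0,0]@R*1e3,0)[:2])
E
```

```text
[[-54. 134.  -0.]
 [-54. 134. 268.]]
0.0 [0.4727 0.1957] [12.  0.]
0.09 [0.4651 0.1959] [19.  1.]
0.18 [0.4576 0.1955] [27.  2.]
0.27 [0.4501 0.1944] [34.  2.]
0.36 [0.4428 0.1927] [42.  1.]
0.45 [0.4356 0.1903] [49. -0.]
0.54 [0.4287 0.1872] [57. -2.]
0.63 [0.4221 0.1835] [64. -5.]
0.72 [0.4158 0.1793] [70. -8.]
0.81 [0.41   0.1745] [ 77. -12.]
0.9 [0.4046 0.1692] [ 83. -17.]
0.99 [0.3997 0.1635] [ 89. -22.]
1.08 [0.3953 0.1573] [ 94. -27.]
1.17 [0.3915 0.1508] [ 98. -33.]
1.26 [0.3884 0.1439] [103. -40.]
```

Emit:
jog_arm --motion '[{"offset": [-14, 34, 0], "roll": 0, "hand": 0}, {"offset": [-28, 68, 0], "roll": 0, "hand": 0}, {"offset": [-42, 102, 0], "roll": 0, "hand": 0}, {"offset": [-54, 134, 0], "roll": 0, "hand": 0}, {"offset": [-54, 134, 35], "roll": 0, "hand": 0}, {"offset": [-54, 134, 70], "roll": 0, "hand": 0}, {"offset": [-54, 134, 105], "roll": 0, "hand": 0}, {"offset": [-54, 134, 135], "roll": 0, "hand": 0}, {"offset": [-54, 134, 160], "roll": 0, "hand": 0}, {"offset": [-54, 134, 185], "roll": 0, "hand": 0}, {"offset": [-54, 134, 205], "roll": 0, "hand": 0}, {"offset": [-54, 134, 225], "roll": 0, "hand": 0}, {"offset": [-54, 134, 240], "roll": 0, "hand": 0}, {"offset": [-54, 134, 255], "roll": 0, "hand": 0}, {"offset": [-54, 134, 268], "roll": 0, "hand": 0}, {"offset": [-54, 134, 268], "roll": 0, "hand": 0}]'

```text
clock: 3.82
tool_pos: [0.4838, 0.1949, 0.1287]
orientation: [-179.9, -0.3, -172.3]
force: [-0.8, -0.7, 0.2]
opening: 0.0006
```

No contact on the way down. Now the lever pull.

Emit:
jog_arm --motion '[{"offset": [12, 0, 0], "roll": 0, "hand": 0}, {"offset": [19, 1, 0], "roll": -0.09, "hand": 0}, {"offset": [27, 2, 0], "roll": -0.18, "hand": 0}, {"offset": [34, 2, 0], "roll": -0.27, "hand": 0}, {"offset": [42, 1, 0], "roll": -0.36, "hand": 0}, {"offset": [49, 0, 0], "roll": -0.45, "hand": 0}, {"offset": [57, -2, 0], "roll": -0.54, "hand": 0}, {"offset": [64, -5, 0], "roll": -0.63, "hand": 0}, {"offset": [70, -8, 0], "roll": -0.72, "hand": 0}, {"offset": [77, -12, 0], "roll": -0.81, "hand": 0}, {"offset": [83, -17, 0], "roll": -0.9, "hand": 0}, {"offset": [89, -22, 0], "roll": -0.99, "hand": 0}, {"offset": [94, -27, 0], "roll": -1.08, "hand": 0}, {"offset": [98, -33, 0], "roll": -1.17, "hand": 0}, {"offset": [102, -38, 0], "roll": -1.23, "hand": 0}, {"offset": [102, -38, 0], "roll": -1.23, "hand": 0}, {"offset": [102, -38, 0], "roll": -1.23, "hand": 0}]'

```text
clock: 5.23
tool_pos: [0.3903, 0.1473, 0.1334]
orientation: [-179.8, 0.3, -101.8]
force: [0.5, 6.3, 0.3]
opening: 0.0004
```

```bash
python3 - <<'E'
from h import *
from plant import cams,ctrl
print(ctrl.get_obs()["tool_pos"],ctrl.get_obs()["force"])
s=cams.snapshot("scene");t=cams.snapshot("top")
A=np.vstack([cv2.resize(x,(640,320),interpolation=2) for x in(s["img"][200:320,300:540],t["img"][190:310,270:510])]);A=cv2.resize(A,(560,560))
cv2.imwrite("pics/l1.png",A[:,:,::-1])
E
```

```text
[0.39029945 0.14734533 0.13340212] [0.4658717  6.29869903 0.27457177]
```

View pics/l1.png

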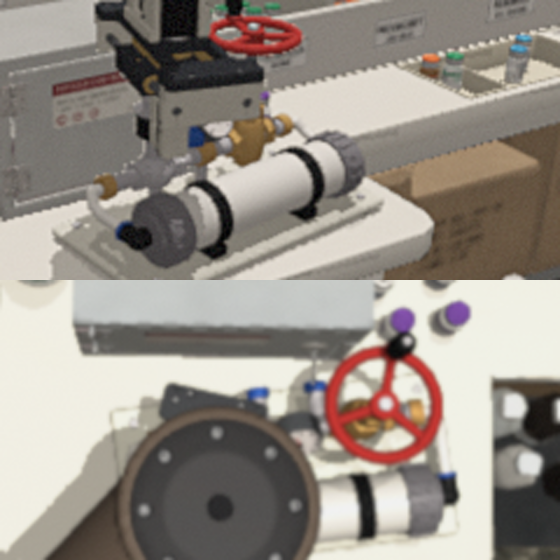

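The lever is hidden by the gripper. The 6.3 N at this pose fits the spring near the stop, so I push a few mm more to feel the stop.

Emit:
jog_arm --motion '[{"offset": [2, 0, 0], "roll": 0, "hand": 0}, {"offset": [4, 0, 0], "roll": 0, "hand": 0}, {"offset": [4, 0, 0], "roll": 0, "hand": 0}, {"offset": [4, 0, 0], "roll": 0, "hand": 0}]'

```text
clock: 5.67
tool_pos: [0.39, 0.1459, 0.1335]
orientation: [-179.8, 0.6, -101.8]
force: [-2.0, 15.4, -0.6]
opening: 0.0002
```

Emit:
jog_arm --motion '[{"offset": [-4, 0, 0], "roll": 0, "hand": 0}, {"offset": [-5, 0, -25], "roll": 0, "hand": 0}, {"offset": [-5, 0, -60], "roll": 0, "hand": 0}, {"offset": [-5, 0, -100], "roll": 0, "hand": 0}, {"offset": [-5, 0, -140], "roll": 0.1, "hand": 0}, {"offset": [-5, 0, -180], "roll": 0.2, "hand": 30}, {"offset": [-5, 0, -210], "roll": 0.3, "hand": 50}, {"offset": [-5, 0, -210], "roll": 0.4, "hand": 50}]'

```text
clock: 6.33
tool_pos: [0.3908, 0.147, 0.3491]
orientation: [-179.8, 0.6, -125.0]
force: [0.8, 0.8, -0.3]
opening: 0.0148
```

```bash
python3 - <<'E'
from h import *
from plant import cams,ctrl
st=ctrl.get_obs();print(st["tool_pos"],st["orientation"],st["joint_pos"])
print(togo(st,[[.46,.06,.36],[.525,-.0115,.33]]), (-172.1-st["orientation"][2])/57.3)
s=cams.snapshot("scene")
m,b,c=comp(s["img"],blue,(320,230,400,300));print(b,c)
m,b,c=comp(np.load("scene0.npz")["img"],blue,(320,230,400,300));print(b,c)
E
```

```text
[0.39083816 0.1470214  0.3491096 ] [-179.77209536    0.59230227 -125.00419893] [ 48.11148327  -8.66437918 -18.34123072   0.15780571 -79.70783808
 -83.14422127]
[[  31. -107.  -11.]
 [  53. -201.   19.]] -0.8219162490627799
[330 245  24  11 141] [341.17730496 249.65248227]
[330 244  24  12 149] [341.23489933 249.63087248]
```

The lever has sprung back to its starting pixels. On to a pose above the handle.

Emit:
jog_arm --motion '[{"offset": [6, -25, -3], "roll": 0.1, "hand": 50}, {"offset": [12, -50, -6], "roll": 0.2, "hand": 50}, {"offset": [20, -80, -8], "roll": 0.3, "hand": 50}, {"offset": [31, -107, -10], "roll": 0.4, "hand": 50}, {"offset": [38, -138, -5], "roll": 0.5, "hand": 50}, {"offset": [45, -170, 0], "roll": 0.6, "hand": 50}, {"offset": [53, -201, 10], "roll": 0.7, "hand": 50}, {"offset": [53, -201, 19], "roll": 0.82, "hand": 50}, {"offset": [53, -201, 19], "roll": 0.82, "hand": 50}, {"offset": [53, -201, 19], "roll": 0.82, "hand": 50}]'

```text
clock: 7.22
tool_pos: [0.5234, -0.0118, 0.322]
orientation: [-180.0, -0.1, -171.4]
force: [-0.1, 0.0, 0.8]
opening: 0.05
```

```bash
python3 - <<'E'
from h import *
st,s=wrist("w2"); print(st["tool_pos"],st["orientation"])
E
```

```text
[ 0.52335696 -0.01178482  0.32198638] [-1.79981479e+02 -1.30364422e-01 -1.71431754e+02]
```

View pics/w2.png

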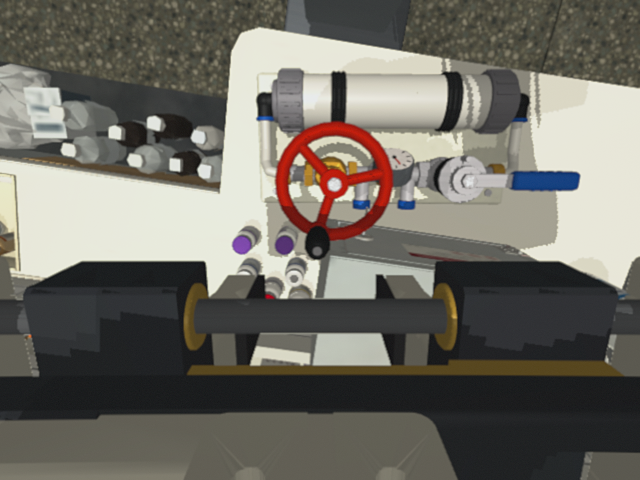

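The handle top is at (317,251), the hub at (334,184), and the fingers' gap is centred on column 319. The cabinet front runs behind and right of the handle.

```bash
python3 - <<'E'
from h import *
from plant import ctrl
s=dict(np.load("w2.npz"));t=dict(np.load("top0.npz"))
a,sa,ca=comp(s["img"],lambda h,S,v:v<60,(300,222,335,262));print(sa,ca)
for z in(.206,.21): print("handle mid",onz(s,[ca],z))
print("hub",onz(s,[[334,184]],.178)); 
print("top view handle",onz(t,[[439.75,218.7]],.215), tri(t,[439.75,218.7],s,ca))
m,st,c=comp(s["img"],red,(265,115,400,245)); cn=max(cv2.findContours(m,0,1)[0],key=len)[:,0]
H0=cv2.convexHull(cn)[:,0]
H0=H0[H0[:,1]<232]
for z in(.173,.177):
    H=onz(s,H0,z)[:,:2]
    A=np.c_[2*H,np.ones(len(H))];q=np.linalg.lstsq(A,(H**2).sum(1),rcond=None)[0];print("rim",z,q[:2],np.sqrt(q[2]+q[0]**2+q[1]**2))
m,b,c=comp(s["img"],blue,(500,165,590,200)); print("lever",onz(s,[[b[0],c[1]],[b[0]+b[2],c[1]]],.143))
print("cab corner?",onz(s,[[322,258],[555,245]],.21),onz(s,[[560,262],[400,222]],.0))
E
```

```text
[305 226  25  33 568] [317.33274648 241.36443662]
handle mid [[ 0.52409488 -0.01384497  0.206     ]]
handle mid [[ 0.52306866 -0.01396914  0.21      ]]
hub [[ 0.48340489 -0.00683559  0.178     ]]
top view handle [[ 0.52200174 -0.00833073  0.215     ]] (array([ 0.52642783, -0.01310915,  0.1933188 ]), np.float64(0.0019149059668057478))
rim 0.173 [ 0.48299123 -0.00696584] 0.046414147556209144
rim 0.177 [ 0.48263643 -0.00716931] 0.045785468218580594
lever [[0.46098563 0.14804992 0.143     ]
 [0.45268061 0.20502317 0.143     ]]
cab corner? [[ 0.53503331 -0.00874151  0.21      ]
 [ 0.50039666  0.15609946  0.21      ]] [[0.55738292 0.31433366 0.        ]
 [0.53545743 0.09477003 0.        ]]
```

Emit:
jog_arm --motion '[{"offset": [1, -1, 20], "roll": 0, "hand": 40}, {"offset": [1, -1, 40], "roll": 0, "hand": 40}, {"offset": [1, -1, 55], "roll": 0, "hand": 40}, {"offset": [1, -1, 70], "roll": 0, "hand": 40}, {"offset": [1, -1, 82], "roll": 0, "hand": 40}, {"offset": [1, -1, 92], "roll": 0, "hand": 40}, {"offset": [1, -1, 102], "roll": 0, "hand": 40}, {"offset": [1, -1, 114], "roll": 0, "hand": 40}, {"offset": [1, -1, 114], "roll": 0, "hand": 40}, {"offset": [1, -1, 114], "roll": 0, "hand": 40}]'

```text
clock: 8.1
tool_pos: [0.5232, -0.0119, 0.2088]
orientation: [-180.0, -0.0, -171.5]
force: [0.4, -0.6, 0.7]
opening: 0.0396
```

```bash
python3 - <<'E'
from h import *
st,s=wrist("w3"); print(st["tool_pos"],st["orientation"],st["force"])
E
```

```text
[ 0.52324194 -0.01193871  0.20875391] [-1.79982949e+02 -1.88344385e-02 -1.71490517e+02] [ 0.35127131 -0.55525105  0.71729796]
```

View pics/w3.png

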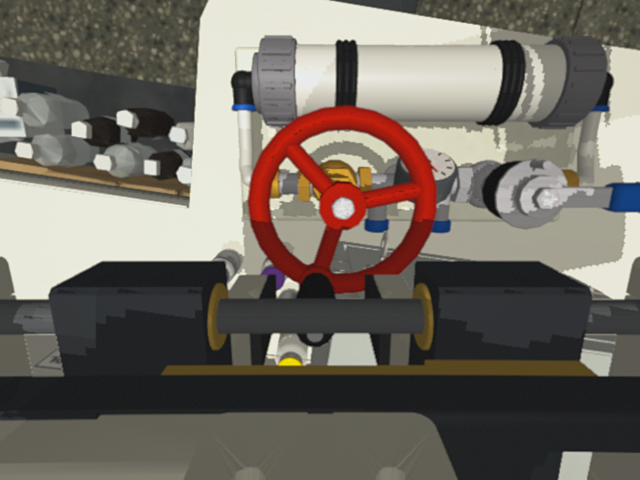

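The handle (column 317) stands between the fingers (inner faces at about 268 and 368), so I close on it.

Emit:
jog_arm --motion '[{"offset": [0, 0, 0], "roll": 0, "hand": 10}, {"offset": [0, 0, 0], "roll": 0, "hand": 0}, {"offset": [0, 0, 0], "roll": 0, "hand": 0}, {"offset": [0, 0, 0], "roll": 0, "hand": 0}, {"offset": [0, 0, 0], "roll": 0, "hand": 0}, {"offset": [0, 0, 0], "roll": 0, "hand": 0}]'

```text
clock: 8.65
tool_pos: [0.5238, -0.0124, 0.209]
orientation: [-180.0, 0.0, -171.6]
force: [0.2, -2.7, 2.3]
opening: 0.0173
```

```bash
python3 - <<'E'
from h import *
from plant import ctrl
st=ctrl.get_obs();print(st["tool_pos"],st["orientation"],st["force"],st["opening"])
R=Rt(st["orientation"])
# clockwise from handle angle th0 ; tool keeps its yaw
c=np.array([.483,-.007]); 
th0=np.radians(-8.5)
for k in range(0,21):
    th=th0-np.radians(9)*k
    d=.042*np.array([np.cos(th)-np.cos(th0),np.sin(th)-np.sin(th0)])
    print(k,np.round(np.r_[d,-.0015*k*9/360]@R*1e3,1))
E
```

```text
[ 0.52376232 -0.01244024  0.20902183] [-1.79970359e+02  4.70163821e-02 -1.71584529e+02] [ 0.20910775 -2.74192695  2.25300907] 0.017307620047774388
0 [0. 0. 0.]
1 [ 2.4 -6.1  0. ]
2 [  5.7 -11.8   0.1]
3 [  9.9 -16.9   0.1]
4 [ 14.9 -21.3   0.1]
5 [ 20.4 -24.8   0.2]
6 [ 26.5 -27.5   0.2]
7 [ 32.8 -29.1   0.3]
8 [ 39.4 -29.8   0.3]
9 [ 46.  -29.4   0.3]
10 [ 52.4 -28.    0.3]
11 [ 58.5 -25.6   0.4]
12 [ 64.2 -22.2   0.4]
13 [ 69.3 -18.    0.4]
14 [ 73.7 -13.1   0.5]
15 [77.2 -7.6  0.5]
16 [79.9 -1.5  0.5]
17 [81.5  4.9  0.6]
18 [82.2 11.4  0.6]
19 [81.8 18.   0.6]
20 [80.4 24.4  0.7]
```

Emit:
jog_arm --motion '[{"offset": [2.4, -6.1, 0], "roll": 0, "hand": 0}, {"offset": [5.7, -11.8, 0.1], "roll": 0, "hand": 0}, {"offset": [9.9, -16.9, 0.1], "roll": 0, "hand": 0}, {"offset": [14.9, -21.3, 0.1], "roll": 0, "hand": 0}, {"offset": [20.4, -24.8, 0.2], "roll": 0, "hand": 0}, {"offset": [26.5, -27.5, 0.2], "roll": 0, "hand": 0}, {"offset": [32.8, -29.1, 0.3], "roll": 0, "hand": 0}, {"offset": [39.4, -29.8, 0.3], "roll": 0, "hand": 0}, {"offset": [46, -29.4, 0.3], "roll": 0, "hand": 0}, {"offset": [52.4, -28, 0.3], "roll": 0, "hand": 0}, {"offset": [58.5, -25.6, 0.4], "roll": 0, "hand": 0}, {"offset": [64.2, -22.2, 0.4], "roll": 0, "hand": 0}, {"offset": [69.3, -18, 0.4], "roll": 0, "hand": 0}, {"offset": [73.7, -13.1, 0.5], "roll": 0, "hand": 0}, {"offset": [77.2, -7.6, 0.5], "roll": 0, "hand": 0}, {"offset": [79.9, -1.5, 0.5], "roll": 0, "hand": 0}, {"offset": [81.5, 4.9, 0.6], "roll": 0, "hand": 0}, {"offset": [82.2, 11.4, 0.6], "roll": 0, "hand": 0}, {"offset": [82.2, 11.4, 0.6], "roll": 0, "hand": 0}]'

```text
clock: 10.23
tool_pos: [0.44, -0.0118, 0.2079]
orientation: [180.0, -0.0, -171.5]
force: [0.4, 0.4, 6.0]
opening: 0.0177
```

```bash
python3 - <<'E'
from h import *
st,s=wrist("w4");print(st["tool_pos"],st["orientation"],st["force"],st["opening"])
m,b,c=comp(s["img"],red,(0,0,640,480));cn=max(cv2.findContours(m,0,1)[0],key=len)[:,0];print(b)
R=Rt(st["orientation"])
th0=np.radians(-170.5)
for k in range(0,21):
    th=th0-np.radians(18)*k
    d=.042*np.array([np.cos(th)-np.cos(th0),np.sin(th)-np.sin(th0)])
    print(k,np.round(np.r_[d,-.0015*k*18/360]@R*1e3,1))
E
```

```text
[ 0.44003791 -0.01181281  0.20793337] [ 1.79976588e+02 -8.12120955e-03 -1.71542230e+02] [0.38453136 0.40189115 6.01290529] 0.017678356705807537
[296 338  49  27 596]
0 [0. 0. 0.]
1 [-1.8 13.   0.1]
2 [-7.6 24.8  0.2]
3 [-16.7  34.3   0.2]
4 [-28.3  40.5   0.3]
5 [-41.2  42.8   0.4]
6 [-54.2  40.9   0.5]
7 [-66.1  35.2   0.5]
8 [-75.5  26.1   0.6]
9 [-81.7  14.5   0.7]
10 [-84.    1.5   0.7]
11 [-82.2 -11.5   0.8]
12 [-76.4 -23.3   0.9]
13 [-67.3 -32.8   1. ]
14 [-55.7 -38.9   1. ]
15 [-42.8 -41.2   1.1]
16 [-29.7 -39.4   1.2]
17 [-17.9 -33.7   1.3]
18 [ -8.5 -24.5   1.3]
19 [ -2.3 -12.9   1.4]
20 [-0.  -0.   1.5]
```

View pics/w4.png

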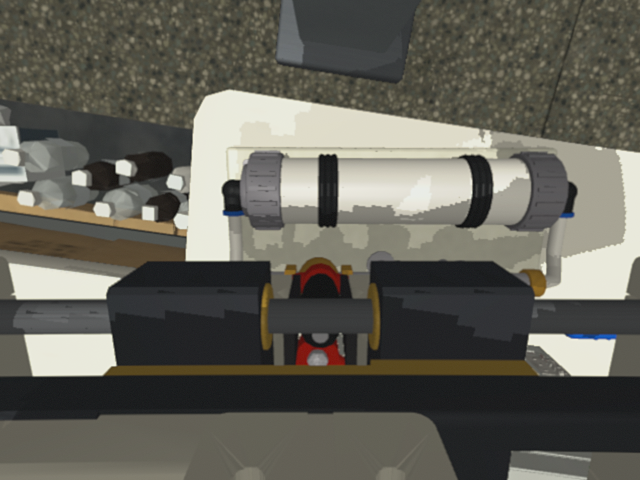

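The handle is held between the fingers on the robot's side of the wheel (about (320,320)). This could be any full turn, so I probe gently for the stop before the next turn.

Emit:
jog_arm --motion '[{"offset": [-0.1, 3.3, 0], "roll": 0, "hand": 0}, {"offset": [-0.4, 6.6, 0], "roll": 0, "hand": 0}, {"offset": [-1, 9.8, 0], "roll": 0, "hand": 0}, {"offset": [-1, 9.8, 0], "roll": 0, "hand": 0}]'

```text
clock: 10.62
tool_pos: [0.4399, -0.0027, 0.2078]
orientation: [-180.0, -0.0, -171.6]
force: [1.7, -1.8, 5.3]
opening: 0.0175
```

```bash
cat > arc.py <<'E'
from h import *
from plant import ctrl
import sys
def arc(th0,step,n):
    R=Rt(ctrl.get_obs()["orientation"]);t0=np.radians(th0);out=[]
    for k in range(1,n+1):
        t=t0+np.radians(step)*k
        d=.042*np.array([np.cos(t)-np.cos(t0),np.sin(t)-np.sin(t0)])
        print(k,list(np.round(np.r_[d,.0015*k*step/360]@R*1e3,1)))
arc(*map(float,sys.argv[1:3]),int(sys.argv[3]))
E
python3 arc.py -184 -16 20
```

```text
1 [np.float64(-4.1), np.float64(11.0), np.float64(0.1)]
2 [np.float64(-11.0), np.float64(20.4), np.float64(0.1)]
3 [np.float64(-20.3), np.float64(27.5), np.float64(0.2)]
4 [np.float64(-31.2), np.float64(31.8), np.float64(0.2)]
5 [np.float64(-42.8), np.float64(32.9), np.float64(0.3)]
6 [np.float64(-54.3), np.float64(30.8), np.float64(0.4)]
7 [np.float64(-64.8), np.float64(25.6), np.float64(0.4)]
8 [np.float64(-73.4), np.float64(17.7), np.float64(0.5)]
9 [np.float64(-79.5), np.float64(7.7), np.float64(0.6)]
10 [np.float64(-82.6), np.float64(-3.5), np.float64(0.6)]
11 [np.float64(-82.6), np.float64(-15.2), np.float64(0.7)]
12 [np.float64(-79.3), np.float64(-26.4), np.float64(0.8)]
13 [np.float64(-73.0), np.float64(-36.3), np.float64(0.8)]
14 [np.float64(-64.2), np.float64(-44.0), np.float64(0.9)]
15 [np.float64(-53.7), np.float64(-49.1), np.float64(1.0)]
16 [np.float64(-42.2), np.float64(-51.0), np.float64(1.0)]
17 [np.float64(-30.5), np.float64(-49.7), np.float64(1.1)]
18 [np.float64(-19.7), np.float64(-45.3), np.float64(1.2)]
19 [np.float64(-10.6), np.float64(-38.0), np.float64(1.3)]
20 [np.float64(-3.8), np.float64(-28.5), np.float64(1.3)]
```

Emit:
jog_arm --motion '[{"offset": [-4.1, 11, 0.1], "roll": 0, "hand": 0}, {"offset": [-11, 20.4, 0.1], "roll": 0, "hand": 0}, {"offset": [-20.3, 27.5, 0.2], "roll": 0, "hand": 0}, {"offset": [-31.2, 31.8, 0.2], "roll": 0, "hand": 0}, {"offset": [-42.8, 32.9, 0.3], "roll": 0, "hand": 0}, {"offset": [-54.3, 30.8, 0.4], "roll": 0, "hand": 0}, {"offset": [-64.8, 25.6, 0.4], "roll": 0, "hand": 0}, {"offset": [-73.4, 17.7, 0.5], "roll": 0, "hand": 0}, {"offset": [-79.5, 7.7, 0.6], "roll": 0, "hand": 0}, {"offset": [-82.6, -3.5, 0.6], "roll": 0, "hand": 0}, {"offset": [-82.6, -15.2, 0.7], "roll": 0, "hand": 0}, {"offset": [-79.3, -26.4, 0.8], "roll": 0, "hand": 0}, {"offset": [-73, -36.3, 0.8], "roll": 0, "hand": 0}, {"offset": [-64.2, -44, 0.9], "roll": 0, "hand": 0}, {"offset": [-53.7, -49.1, 1], "roll": 0, "hand": 0}, {"offset": [-42.2, -51, 1], "roll": 0, "hand": 0}, {"offset": [-30.5, -49.7, 1.1], "roll": 0, "hand": 0}, {"offset": [-19.7, -45.3, 1.2], "roll": 0, "hand": 0}, {"offset": [-10.6, -38, 1.3], "roll": 0, "hand": 0}, {"offset": [-3.8, -28.5, 1.3], "roll": 0, "hand": 0}]'

```text
clock: 12.28
tool_pos: [0.4473, -0.0311, 0.2067]
orientation: [-180.0, -0.0, -171.6]
force: [4.7, -2.0, 2.6]
opening: 0.0176
```

```bash
python3 arc.py 216 -5 9; python3 -c "
from plant import ctrl;s=ctrl.get_obs();print(s['tool_pos'],s['force'],s['opening'])"
```

```text
1 [np.float64(1.6), np.float64(3.3), np.float64(0.0)]
2 [np.float64(2.8), np.float64(6.8), np.float64(0.0)]
3 [np.float64(3.8), np.float64(10.3), np.float64(0.1)]
4 [np.float64(4.4), np.float64(13.9), np.float64(0.1)]
5 [np.float64(4.7), np.float64(17.6), np.float64(0.1)]
6 [np.float64(4.8), np.float64(21.2), np.float64(0.1)]
7 [np.float64(4.4), np.float64(24.9), np.float64(0.1)]
8 [np.float64(3.8), np.float64(28.5), np.float64(0.2)]
9 [np.float64(2.9), np.float64(32.0), np.float64(0.2)]
[ 0.44728873 -0.03113106  0.20670159] [ 4.7159916  -1.99598453  2.60233443] 0.017610597166128023
```

Emit:
jog_arm --motion '[{"offset": [1.6, 3.3, 0], "roll": 0, "hand": 0}, {"offset": [2.8, 6.8, 0], "roll": 0, "hand": 0}, {"offset": [3.8, 10.3, 0.1], "roll": 0, "hand": 0}, {"offset": [4.4, 13.9, 0.1], "roll": 0, "hand": 0}, {"offset": [4.7, 17.6, 0.1], "roll": 0, "hand": 0}, {"offset": [4.8, 21.2, 0.1], "roll": 0, "hand": 0}, {"offset": [4.4, 24.9, 0.1], "roll": 0, "hand": 0}, {"offset": [4.4, 24.9, 0.1], "roll": 0, "hand": 0}]'

```text
clock: 12.95
tool_pos: [0.4396, -0.0097, 0.2066]
orientation: [-179.6, -0.2, -171.5]
force: [6.5, -21.6, 3.5]
opening: 0.0179
```

There's a hard stop (21.6 N against the motion) exactly at the expected angle, where the previous turn passed with under 2 N. I hold it firmly for 0.4 s.

Emit:
jog_arm --motion '[{"offset": [0, 1, 0], "roll": 0, "hand": 0}, {"offset": [0, 2, 0], "roll": 0, "hand": 0}, {"offset": [0, 2, 0], "roll": 0, "hand": 0}, {"offset": [0, 2, 0], "roll": 0, "hand": 0}, {"offset": [0, 2, 0], "roll": 0, "hand": 0}]'

```text
clock: 13.37
tool_pos: [0.4395, -0.009, 0.2066]
orientation: [-179.5, -0.2, -171.6]
force: [7.0, -28.0, 2.4]
opening: 0.0178
```

```bash
python3 - <<'E'
from h import *
st,s=wrist("w5");print(st["tool_pos"],st["orientation"],st["force"],st["opening"])
A=np.hstack([s["img"][260:380,240:400]]);A=cv2.resize(A,(640,480));cv2.imwrite("pics/c5.png",A[:,:,::-1])
E
python3 arc.py 187.8 18 20
```

```text
[ 0.43949249 -0.00902824  0.20658622] [-179.54004169   -0.2093837  -171.56716778] [  6.9672447  -27.96262225   2.4406807 ] 0.017770761574953834
1 [np.float64(-1.9), np.float64(-13.0), np.float64(0.0)]
2 [np.float64(-7.7), np.float64(-24.8), np.float64(0.0)]
3 [np.float64(-16.9), np.float64(-34.2), np.float64(-0.0)]
4 [np.float64(-28.6), np.float64(-40.3), np.float64(-0.1)]
5 [np.float64(-41.5), np.float64(-42.5), np.float64(-0.2)]
6 [np.float64(-54.5), np.float64(-40.6), np.float64(-0.3)]
7 [np.float64(-66.3), np.float64(-34.7), np.float64(-0.5)]
8 [np.float64(-75.7), np.float64(-25.5), np.float64(-0.7)]
9 [np.float64(-81.8), np.float64(-13.9), np.float64(-0.9)]
10 [np.float64(-84.0), np.float64(-0.9), np.float64(-1.1)]
11 [np.float64(-82.1), np.float64(12.1), np.float64(-1.2)]
12 [np.float64(-76.2), np.float64(23.8), np.float64(-1.4)]
13 [np.float64(-67.1), np.float64(33.2), np.float64(-1.5)]
14 [np.float64(-55.4), np.float64(39.3), np.float64(-1.6)]
15 [np.float64(-42.5), np.float64(41.5), np.float64(-1.6)]
16 [np.float64(-29.5), np.float64(39.6), np.float64(-1.6)]
17 [np.float64(-17.7), np.float64(33.8), np.float64(-1.6)]
18 [np.float64(-8.3), np.float64(24.6), np.float64(-1.6)]
19 [np.float64(-2.2), np.float64(12.9), np.float64(-1.5)]
20 [np.float64(0.0), np.float64(-0.0), np.float64(-1.5)]
```

View pics/c5.png

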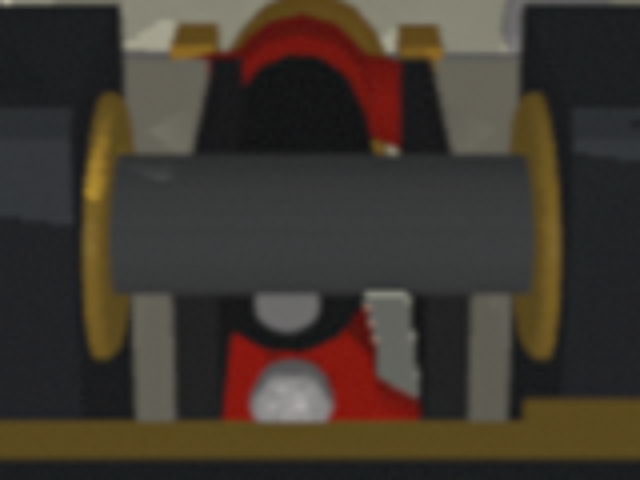

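The crop shows the handle between the fingers with the hub in line right behind it, so the handle is at the closed position. The command is about 7 mm past the stop, so I subtract that and back off the first full turn.

Emit:
jog_arm --motion '[{"offset": [-1.9, -20, -0.1], "roll": 0, "hand": 0}, {"offset": [-7.7, -31.8, -0.2], "roll": 0, "hand": 0}, {"offset": [-16.9, -41.2, -0.2], "roll": 0, "hand": 0}, {"offset": [-28.6, -47.3, -0.3], "roll": 0, "hand": 0}, {"offset": [-41.5, -49.5, -0.4], "roll": 0, "hand": 0}, {"offset": [-54.5, -47.6, -0.5], "roll": 0, "hand": 0}, {"offset": [-66.3, -41.7, -0.5], "roll": 0, "hand": 0}, {"offset": [-75.7, -32.5, -0.6], "roll": 0, "hand": 0}, {"offset": [-81.8, -20.9, -0.7], "roll": 0, "hand": 0}, {"offset": [-84, -7.9, -0.8], "roll": 0, "hand": 0}, {"offset": [-82.1, 5.1, -0.8], "roll": 0, "hand": 0}, {"offset": [-76.2, 16.8, -0.9], "roll": 0, "hand": 0}, {"offset": [-67.1, 26.2, -1], "roll": 0, "hand": 0}, {"offset": [-55.4, 32.3, -1.1], "roll": 0, "hand": 0}, {"offset": [-42.5, 34.5, -1.1], "roll": 0, "hand": 0}, {"offset": [-29.5, 32.6, -1.2], "roll": 0, "hand": 0}, {"offset": [-17.7, 26.8, -1.3], "roll": 0, "hand": 0}, {"offset": [-8.3, 17.6, -1.4], "roll": 0, "hand": 0}, {"offset": [-2.2, 5.9, -1.4], "roll": 0, "hand": 0}, {"offset": [0, -7, -1.5], "roll": 0, "hand": 0}]'

```text
clock: 15.08
tool_pos: [0.4399, -0.0112, 0.208]
orientation: [179.9, -0.0, -171.5]
force: [0.9, 4.7, 4.5]
opening: 0.0173
```

Emit:
jog_arm --motion '[{"offset": [-1.9, -13, -0.1], "roll": 0, "hand": 0}, {"offset": [-7.7, -24.8, -0.2], "roll": 0, "hand": 0}, {"offset": [-16.9, -34.2, -0.2], "roll": 0, "hand": 0}, {"offset": [-28.6, -40.3, -0.3], "roll": 0, "hand": 0}, {"offset": [-41.5, -42.5, -0.4], "roll": 0, "hand": 0}, {"offset": [-54.5, -40.6, -0.5], "roll": 0, "hand": 0}, {"offset": [-66.3, -34.7, -0.5], "roll": 0, "hand": 0}, {"offset": [-75.7, -25.5, -0.6], "roll": 0, "hand": 0}, {"offset": [-81.8, -13.9, -0.7], "roll": 0, "hand": 0}, {"offset": [-84, -0.9, -0.8], "roll": 0, "hand": 0}, {"offset": [-82.1, 12.1, -0.8], "roll": 0, "hand": 0}, {"offset": [-76.2, 23.8, -0.9], "roll": 0, "hand": 0}, {"offset": [-67.1, 33.2, -1], "roll": 0, "hand": 0}, {"offset": [-55.4, 39.3, -1.1], "roll": 0, "hand": 0}, {"offset": [-42.5, 41.5, -1.1], "roll": 0, "hand": 0}, {"offset": [-29.5, 39.6, -1.2], "roll": 0, "hand": 0}, {"offset": [-17.7, 33.8, -1.3], "roll": 0, "hand": 0}, {"offset": [-8.3, 24.6, -1.4], "roll": 0, "hand": 0}, {"offset": [-2.2, 12.9, -1.4], "roll": 0, "hand": 0}, {"offset": [0, 0, -1.5], "roll": 0, "hand": 0}]'

```text
clock: 16.75
tool_pos: [0.4398, -0.0118, 0.2095]
orientation: [179.9, 0.0, -171.6]
force: [2.9, 4.8, 2.0]
opening: 0.0175
```

Emit:
jog_arm --motion '[{"offset": [0, 0, 0], "roll": 0, "hand": 0}, {"offset": [0, 0, 0], "roll": 0, "hand": 0}, {"offset": [0, 0, 0], "roll": 0, "hand": 0}, {"offset": [0, 0, 0], "roll": 0, "hand": 0}]'

```text
clock: 17.08
tool_pos: [0.4401, -0.0126, 0.2094]
orientation: [-179.9, -0.1, -171.6]
force: [0.6, -2.7, 6.9]
opening: 0.0176
```

```bash
python3 - <<'E'
from h import *
from plant import cams
st,s=wrist("w6");print(st["tool_pos"],st["orientation"],st["force"],st["opening"],st["qvel"])
S=cams.snapshot("scene")
m,b,c=comp(S["img"],blue,(320,230,400,300));print("lever",b,c)
t=cams.snapshot("top");T0=np.load("top0.npz")["img"]
D=cv2.absdiff(t["img"],T0).max(2)
for n,(x0,y0,x1,y1) in dict(cup=(212,280,238,305),jar=(188,250,222,280),bott=(228,145,302,212),vial=(430,160,478,216)).items():print(n,(D[y0:y1,x0:x1]>40).sum())
A=np.hstack([cv2.resize(s["img"][260:380,240:400],(400,300)),cv2.resize(S["img"][170:320,300:500],(400,300))]);cv2.imwrite("pics/c6.png",A[:,:,::-1])
E
```

```text
[ 0.44008593 -0.01260998  0.20944398] [-1.79915498e+02 -1.28330264e-01 -1.71630594e+02] [ 0.57428751 -2.67613721  6.90501575] 0.017638124032478986 [ 0.0442687  -0.01135892  0.05150806 -0.05869185 -0.05278025  0.0721444 ]
lever [330 245  24  11 143] [341.16083916 249.61538462]
cup 0
jar 0
bott 0
vial 106
```

View pics/c6.png

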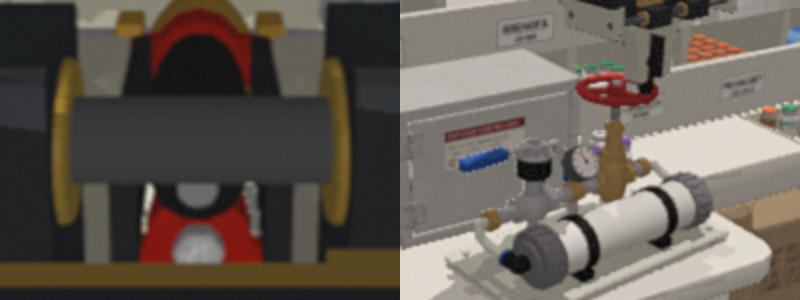

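The picture shows the handle gripped with the hub straight behind it, and the lever at rest. The TCP is 2.9 mm higher than at the stop, which fits two turns at 1.5 mm each. The changed pixels near the vials need a quick check before I hand in.

```bash
python3 - <<'E'
from h import *
from plant import cams,order
t=cams.snapshot("top")["img"];T0=np.load("top0.npz")["img"]
p=lambda h,s,v:(h>125)&(h<160)&(s>80)&(v>50)
for b in((432,195,452,216),(453,195,478,216)):
    print([comp(i,p,b)[1:] for i in(T0,t)])
D=cv2.absdiff(t,T0).max(2)[160:216,430:478]>40;ys,xs=np.nonzero(D);print(xs.min()+430,xs.max()+430,ys.min()+160,ys.max()+160)
print(order.close_job())
E
```

```text
[(array([438, 203,   9,  10,  74], dtype=int32), array([442.09459459, 207.10810811])), (array([438, 203,   9,   9,  69], dtype=int32), array([442.07246377, 206.8115942 ]))]
[(array([461, 200,  10,   9,  70], dtype=int32), array([465.6       , 203.82857143])), (array([461, 200,  10,   9,  70], dtype=int32), array([465.6       , 203.82857143]))]
437 477 207 215
the job is handed in; nothing more can be done
None
```

The job is done and handed in at about 17 s on the robot's clock; the interface gives no verdict, so these are my own checks.

- **Flush:** I pushed the lever round until the force jumped from 6 N to 15 N, which I took as its stop. The gripper hid the lever there. After I let go, it returned to its starting pixels, and it was still there at the last check.
- **Closing:** I turned the wheel clockwise about 1.45 turns. It hit hard resistance, 28 N on the handle, at the angle expected for closed. One turn earlier the same spot had passed with under 2 N.
- **Backing off:** I then turned it exactly two turns anticlockwise. The handle is back on the robot's side in line with the hub. The tool sits 2.9 mm higher than at the stop, which fits two turns.
- **Grip:** The gripper still holds the handle at an opening of 17.6 mm, with the arm at rest.
- **Bystanders:** In the top view the cup, jar and bottle areas did not change. The vial area showed some changed pixels, but both purple caps are within 0.3 pixel of where they began. I did not look further into what changed there.

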